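# Stack the turned tiers on the carving jig and clamp them

### The arm

A 6-joint arm with a two-finger parallel gripper is mounted at the origin on the work surface. World frame = base frame: x ahead of the robot, y to its left, z up, the work surface at z = 0. Lengths are in m, angles in rad, forces in N, time in s.
With the tool pointing down it reaches from about 0.225 to 0.875 m from the base axis. Payload 3.4 kg.
Tool frame: the origin (TCP) lies on the centre line of the jaws, within the pads' length; the fingertips stand 11 mm ahead of it and the grasp point (between the pads) lies 8 mm behind it; z points along the fingers, y is the line along which they close (so a half turn about z gives the same grasp; the last joint's range is limited). The gripper opens to 85 mm and grips with 20 to 120 N. Pads are 22 mm wide; open, the fingers measure 114 mm over their backs; the gripper's body (76 mm by 85 mm) begins 54 mm behind the grasp point. The pads swing forward as they close: fully open they stand 13 mm farther back than shut.
Start: joints at [-1.311, 0.276, 1.505, -0, 1.361, -0.121], TCP at [0.214, -0.534, 0.242] pointing down, gripper open.
Joint ranges: [-2.89, 2.89], [-0.75, 2.08], [0.22, 2.7], [-1.18, 4.32], [0.11, 2.71], [-2.7, 2.7]. Speed limits (rad/s): [2.57, 2.57, 3.14, 3.14, 3.14, 3.14].

### API

Orientations are given as a unit quaternion [w, x, y, z].
In Python, from workcell import env gives the robot as it stands.
- The arm moves only by the shell command python3 -m creep 'ROWS' [FORCE]. ROWS is JSON, a list of rows, each a list of 3 entries, a list of its own where there are three numbers: the closure, from -1 (fully open) to 1 (shut), then the shift along the tool's x, y, z in mm, then the turn, a rotation vector about the tool's x, y, z in degrees. A call has exactly 8 rows; each row shifts and turns the commanded pose from where the row before left it, along the tool's axes as they then stand; what a row does not reach is not made up. A row lasts 1/10 s, in which the tool goes at most 50 mm and 8.59 degrees, less where a joint would pass 70% of its speed; a pose out of reach is approached as far as the arm can. A call with a gripper value outside its range is refused whole. The fingers move at their own pace and stop on an object; FORCE is the grip in N (left out, the last holds). Time passes only in rows, so rows that do not move let the fingers close, or fill a call up. It gives the time, the measured TCP pose, the force, the opening and the grip force at its end, in the units of the state.
- env.state(): the state, without advancing time (a new reading comes with each control period).
- env.read_camera(name): name is "scene" or "top" or "wrist"; returns (picture, depth): 400x640x3 uint8, red, green, blue; 400x640 float32, m along the optical axis (not along the pixel's ray), 0 where there is no reading.
- env.camera_params(name): a dict with "K" (3x3 intrinsics, pixels), "R" (3x3) and "t" (3): a world point X has camera coordinates R X + t. Camera axes: x right, y down, z forward; pixel columns grow to the right and rows downward; lengths in m; the calibration is good to about 2 mm. A picture is of the moment at which its call begins: read the wrist's pose just before it. camera_params takes no time and is no camera call; for the wrist camera it gives the pose at the moment of the call.
- env.finish_job(): hands the job in; it is judged then, once.
The state is a dict: "time": time; "joint_positions": joint angles; "qvel": joint speeds; "joint_efforts": joint torques, N m; "tool_pos": TCP position; "orientation": TCP orientation; "ft_force": force on the tool from outside, world axes, zero at the start; "wrist_torque": the same for the moment, N m; "gripper_width": finger opening in m; "gripper_force": force on a finger pad.
Only numpy, scipy, OpenCV 4.12 (cv2) and the standard library are available. Lean on these libraries where they do the work, as an engineer would, in place of code of your own. Each camera call takes 0.05 s, during which the arm holds its last target. There are 200 camera calls.

### The job

Thread the three turned wooden tiers onto the upright arbor of the carving jig, flange down, the widest at the bottom, then the middle one, then the smallest on top; lower each one gently until it sits flat on what is below it, do not let it drop. When all three are on, turn the black cam knob clockwise until the sprung shoe drops into the cam's notch and clamps the bottom tier, then let go. Leave the paint bottle, the gouge and the brush jar where they are.

Things in the scene. Friction and masses are not known exactly. Their poses are not given: they have to be found in the camera images.
- tier_large: large turned tier, plain light wood: a round flange 120 mm in diameter and 8 mm thick with a round neck 44 mm in diameter and 16 mm tall on top (24 mm tall in all), a 22 mm bore right through. It lies flange down on the bench. Origin: centre of its underside, z up, along the bore. It is picked up by the neck; 110 g, give or take a third.
- tier_middle: middle turned tier, plain light wood: a round flange 95 mm in diameter and 8 mm thick with a round neck 44 mm in diameter and 16 mm tall on top (24 mm tall in all), a 22 mm bore right through. It lies flange down on the bench. Origin: centre of its underside, z up, along the bore. It is picked up by the neck; 75 g, give or take a third.
- tier_small: small turned tier, plain light wood: a round flange 70 mm in diameter and 8 mm thick with a round neck 44 mm in diameter and 16 mm tall on top (24 mm tall in all), a 22 mm bore right through. It lies flange down on the bench. Origin: centre of its underside, z up, along the bore. It is picked up by the neck; 50 g, give or take a third.
- arbor_foot (a point): foot of the upright steel arbor (18 mm in diameter, 74 mm tall, top 12 mm tapering to a 6 mm tip), on the top face of the jig's plywood board (fixed, 150 x 320 mm, top face 18 mm above the bench). Jig axes: z up along the arbor, y towards the cam knob, whose axis is 170 mm away at x = 0. The stacked tiers are 72 mm tall.
- cam (a joint): angle in rad of the aluminium cam under the black knob; grows clockwise seen from above, range 0 to 2.0, starts at 0 to 0.45, stays where left (friction about 0.1 N m). A round disc of 32 mm radius with one open notch; at about 1.35 (0.15 either way) the notch faces the pin of the sprung shoe, on the side away from the arbor, and the pin drops in.
- knob_grip (a point): point on the cam knob's axis, inside its grip bar, 61 mm above the bench. The bar is 64 mm long (along this point's x axis, which turns with the knob), 16 mm wide, 34 mm tall; its top is 12 mm above this point, its underside 22 mm below. The cam's top is 30 mm below this point. Grip it across its width from above.
- shoe (a joint): travel in m, towards the arbor, of the sprung clamping shoe: a dark steel frame round the cam with a cork face 60 mm wide, 12 mm high. 0: held back by the cam, face 68 mm from the arbor's axis (8 mm clear of the large tier). 0.006 to 0.011: dropped, pressing on the large tier's rim (about 6 N). With no tier there it goes to 0.013 and is in that tier's way.
- paint: bystander: green paint bottle, 64 mm in diameter, 110 mm tall, standing; origin at the centre of its underside
- gouge: bystander: carving gouge with a wooden handle, 230 mm long, about 26 mm high, lying; origin on the bench under its middle, x towards the blade
- brush_jar: bystander: glass jar of paint brushes, 84 mm in diameter, 100 mm tall, brushes up to 235 mm; origin at the centre of its underside

How it is judged:
On the way, in this order (a step that is already met when the one before it is completed fails the run):
1. the large tier sits on the board, on the arbor, with the shoe still held back (horizontal distance between tier_large and arbor_foot below 0.005 m and z of tier_large in the frame of arbor_foot between -0.004 and 0.004 m and angle between tier_large's own z axis and vertical below 0.08 rad and linear speed of tier_large below 0.02 m/s and value of joint shoe below 0.003 m), for 0.2 s.
2. the middle tier sits on the large one (all of step 1 and horizontal distance between tier_middle and arbor_foot below 0.005 m and z of tier_middle in the frame of arbor_foot between 0.02 and 0.028 m and angle between tier_middle's own z axis and vertical below 0.08 rad and linear speed of tier_middle below 0.02 m/s), for 0.2 s.
3. the small tier sits on the middle one, the shoe still held back (all of step 2 and horizontal distance between tier_small and arbor_foot below 0.005 m and z of tier_small in the frame of arbor_foot between 0.044 and 0.052 m and angle between tier_small's own z axis and vertical below 0.08 rad and linear speed of tier_small below 0.02 m/s), for 0.2 s.
4. the shoe has dropped and clamps the large tier (value of joint shoe above 0.0055 m), for 0.2 s.
At the end, for the whole second after the job is handed in: All three tiers are on the arbor, at rest, flange down and flat (tilt under 0.08 rad), large, middle, small from the bottom up, each within 4 mm of its seated height (0, 24, 48 mm above the board) and 5 mm of the arbor's axis, and the shoe has dropped by more than 5.5 mm (horizontal distance between each of tier_large, tier_middle, tier_small and arbor_foot below 0.005 m and z of tier_large in the frame of arbor_foot between -0.004 and 0.004 m and angle between each of tier_large, tier_middle, tier_small's own z axis and vertical below 0.08 rad and linear speed of each of tier_large, tier_middle, tier_small below 0.02 m/s and z of tier_middle in the frame of arbor_foot between 0.02 and 0.028 m and z of tier_small in the frame of arbor_foot between 0.044 and 0.052 m and value of joint shoe above 0.0055 m); the robot touches nothing.
It fails at once if the paint bottle was shifted by more than 30 mm (distance of paint from where it was at the start of the episode above 0.03 m).
It fails at once if the gouge was shifted by more than 30 mm (distance of gouge from where it was at the start of the episode above 0.03 m).
It fails at once if the brush jar was shifted by more than 30 mm (distance of brush_jar from where it was at the start of the episode above 0.03 m).
It fails at once if a tier was dropped down the arbor (faster than 0.6 m/s) ((horizontal distance between tier_large and arbor_foot below 0.008 m and z of tier_large in the frame of arbor_foot below 0.068 m and linear speed of tier_large above 0.6 m/s) or (horizontal distance between tier_middle and arbor_foot below 0.008 m and z of tier_middle in the frame of arbor_foot below 0.068 m and linear speed of tier_middle above 0.6 m/s) or (horizontal distance between tier_small and arbor_foot below 0.008 m and z of tier_small in the frame of arbor_foot below 0.068 m and linear speed of tier_small above 0.6 m/s)).
It also fails if it takes over 72 s, if anything falls off the work surface, if the arm or the gripper's body presses on something with over 40 N, if the wrist force passes 120 N, or if a joint passes its speed limit or range.

## Working session

There is one attempt and no reset: what is moved stays moved. The work goes in short steps, Python scripts to look and compute and a shell command to move; the robot and the scene stay as the last step left them, time stands still between calls to the robot, and variables do not carry over. Pictures are saved under pics/ and viewed, at most 10 in all, crops included, and the job is handed in when it is done.

```bash
ls; mkdir -p pics; cat > h.py <<'E'
from workcell import env
import numpy as np, cv2
from scipy.spatial.transform import Rotation as Ro
def cam(n):
    p=env.camera_params(n); im,d=env.read_camera(n); np.savez('/tmp/%s.npz'%n,im=im,d=d,**p); return im,d,p
def load(n):
    z=np.load('/tmp/%s.npz'%n); return z['im'],z['d'],z
def world(d,p):
    v,u=np.mgrid[:400,:640]; K=np.array(p['K'])
    c=np.stack([(u-K[0,2])/K[0,0]*d,(v-K[1,2])/K[1,1]*d,d],-1)
    return (c-np.array(p['t']))@np.array(p['R'])
def st():
    s=env.state(); R=Ro.from_quat(np.roll(s['orientation'],-1)); 
    print('t',s['time'],'pos',np.round(s['tool_pos'],4),'w',round(s['gripper_width'],4),'F',np.round(s['ft_force'],1)); return s,R
def delta(xyz,yaw=None):
    "shift in tool axes (mm) to reach xyz, tool frame now; yaw = desired world angle of tool y (mod pi)"
    s,R=st(); d=(np.array(xyz)-s['tool_pos'])*1000
    print('shift tool mm',R.inv().apply(d).round(1)); M=R.as_matrix(); print(M.round(3).tolist())
    print('rotvec to straight down deg (tool):',(R.inv().apply(np.cross(M[:,2],[0,0,-1]))*57.3).round(2),'tool y world angle',np.degrees(np.arctan2(M[1,1],M[0,1])).round(2))
E
python3 - <<'E'
from h import *
st()
a=cam('top'); b=cam('scene')
cv2.imwrite('pics/top.png',a[0][:,:,::-1]); cv2.imwrite('pics/scene.png',b[0][:,:,::-1])
s=env.state();print(s['orientation'])
E
```

```text
pics
t 0.0 pos [ 0.2136 -0.5333  0.2414] w 0.0855 F [-0.8 -0.1  0.6]
[-8.05857326e-04  9.81931427e-01  1.89235355e-01 -5.35956769e-05]
```

View pics/top.png

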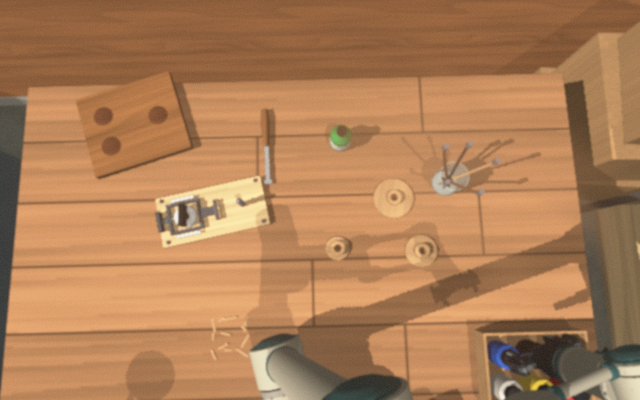

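View pics/scene.png

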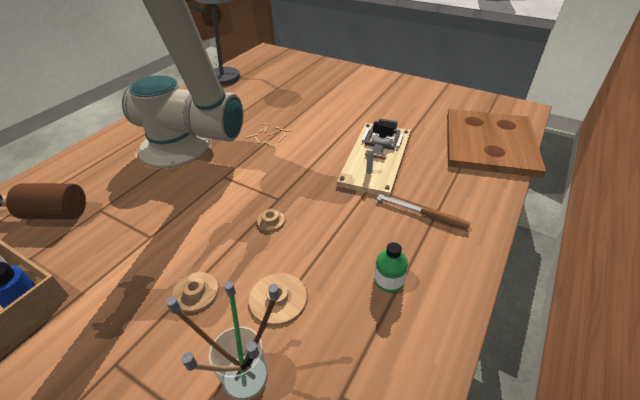

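The top view shows the large tier at (394,197), the middle at (422,250) and the small at (338,247). The arbor is near (240,202), the knob near (185,215), the paint at (340,138), the gouge at (267,145) and the jar at (450,178). The scene view agrees.

```bash
python3 - <<'E'
from h import *
im,d,p=load('top'); W=world(d,p)
for n,(u,v),r in [('L',(394,197),26),('M',(422,250),24),('S',(338,247),20)]:
    w=W[v-r:v+r,u-r:u+r].reshape(-1,3)
    fl=w[(w[:,2]>.004)&(w[:,2]<.0145)]; nk=w[(w[:,2]>.019)&(w[:,2]<.032)]
    for q in (fl,nk):
        c=(q.min(0)+q.max(0))/2
        print(n,len(q),'mean',q.mean(0).round(4),'bbox c',c.round(4),'ext',np.ptp(q,axis=0).round(4), 'z med',np.median(q[:,2]).round(4))
for n,(u,v) in dict(arb=(240,202),knob=(185,215),paint=(340,138),gougetip=(268,180),gouge=(266,120),jar=(450,178),bench=(300,200)).items(): print(n,W[v,u].round(3),W[v-3:v+4,u-3:u+4,2].max().round(3))
w=W[160:260,140:290].reshape(-1,3)
b=w[(w[:,2]>.012)&(w[:,2]<.023)].astype(np.float32)
print('board',cv2.minAreaRect(b[:,:2]*1000),np.median(b[:,2]))
for lo,hi,n in [(.055,.068,'z knob top'),(.070,.1,'arbor hi')]:
    q=w[(w[:,2]>lo+0)&(w[:,2]<hi)]; print(n,len(q),q.mean(0).round(4) if len(q) else '')
    if len(q)>4: print(cv2.minAreaRect((q[:,:2]*1000).astype(np.float32)))
c=cv2.resize(im[165:255,150:280],None,fx=6,fy=6,interpolation=cv2.INTER_CUBIC); cv2.imwrite('pics/jig.png',c[:,:,::-1])
E
```

```text
L 1078 mean [ 0.6089 -0.2911  0.008 ] bbox c [ 0.6119 -0.2915  0.0093] ext [0.1586 0.1605 0.0105] z med 0.0079
L 130 mean [ 0.608  -0.2897  0.0236] bbox c [ 0.6084 -0.2887  0.0243] ext [0.0397 0.0417 0.0104] z med 0.0236
M 676 mean [ 0.4477 -0.362   0.0078] bbox c [ 0.4503 -0.3642  0.0092] ext [0.1395 0.1465 0.0105] z med 0.0076
M 134 mean [ 0.449  -0.3622  0.0236] bbox c [ 0.4485 -0.3624  0.0252] ext [0.0409 0.0428 0.0124] z med 0.0236
S 305 mean [ 0.4623 -0.1154  0.0077] bbox c [ 0.4664 -0.1166  0.009 ] ext [0.1167 0.1174 0.01  ] z med 0.0075
S 131 mean [ 0.4629 -0.1166  0.024 ] bbox c [ 0.4636 -0.1171  0.0252] ext [0.041  0.0413 0.0122] z med 0.0237
arb [0.595 0.158 0.08 ] 1.23
knob [0.565 0.319 0.06 ] 1.23
paint [ 0.773 -0.131  0.086] 0.104
gougetip [0.671 0.087 0.014] 0.022
gouge [0.856 0.09  0.026] 1.23
jar [ 0.654 -0.45   0.051] 0.195
bench [ 0.61  -0.008 -0.003] 0.006
board ((606.1708374023438, 278.7189636230469), (398.9842529296875, 263.9117431640625), 88.33219909667969) 0.017970454
z knob top 46 [0.5691 0.2922 0.0619]
((591.1700439453125, 249.5082550048828), (57.88911819458008, 190.07505798339844), 18.987253189086914)
arbor hi 147 [0.5744 0.2873 0.0758]
((570.7047729492188, 243.9737091064453), (63.20446014404297, 183.97720336914062), 2.4578967094421387)
```

View pics/jig.png

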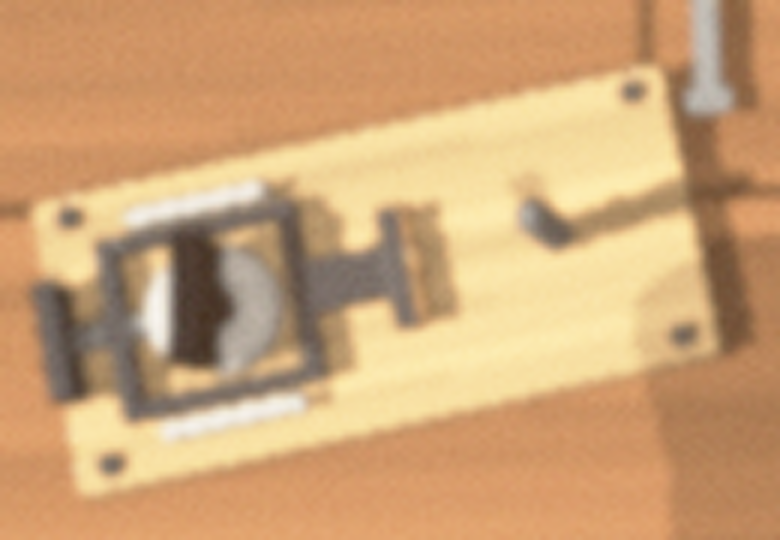

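```bash
cat >> h.py <<'E'
def pix(p,u,v,z):
    K=np.array(p['K']);R=np.array(p['R']);t=np.array(p['t'])
    r=R.T@np.linalg.inv(K)@[u,v,1]; c=-R.T@t; return c+r*(z-c[2])/r[2]
E
python3 - <<'E'
from h import *
im,d,p=load('top')
f=lambda x,y:(x/6+150-.4,y/6+165-.4)
for n,x,y,z in [('foot',562,238,.018),('tip',524,207,.092),('s1',632,92,.018),('s2',68,217,.018),('s3',112,464,.018),('s4',684,334,.018),('knobtop1',195,240,.073),('knobtop2',190,358,.073),('cork',405,268,.03),]:
    print(n,pix(p,*f(x,y),z).round(4))
P=env.camera_params('wrist');print(P['t'], (-np.array(P['R']).T@P['t']).round(3),np.array(P['R']).round(2).tolist())
delta((.6085,-.2895,.15))
E
```

```text
foot [0.5981 0.1603 0.018 ]
tip [0.6014 0.1642 0.092 ]
s1 [0.6712 0.1254 0.018 ]
s2 [0.6154 0.4061 0.018 ]
s3 [0.4921 0.3804 0.018 ]
s4 [0.5485 0.1    0.018 ]
knobtop1 [0.5931 0.324  0.073 ]
knobtop2 [0.537  0.3249 0.073 ]
cork [0.5834 0.2351 0.03  ]
[-0.57485295 -0.03387109  0.37999043] [ 0.275 -0.51   0.374] [[0.37, -0.93, -0.0], [-0.9, -0.36, 0.26], [-0.24, -0.09, -0.97]]
t 0.1 pos [ 0.2136 -0.5334  0.2415] w 0.0853 F [ 0.1  0.5 -0.3]
shift tool mm [457.3 -79.5  91.7]
[[0.928, 0.372, -0.0], [0.372, -0.928, 0.002], [0.0, -0.002, -1.0]]
rotvec to straight down deg (tool): [-0.09 -0.01 -0.  ] tool y world angle -68.18
```

```bash
python3 -m creep '[[-1,[30,-8,0],[0,0,0]],[-1,[50,-9,0],[0,0,0]],[-1,[50,-9,0],[0,0,0]],[-1,[50,-9,0],[0,0,0]],[-1,[50,-9,0],[0,0,0]],[-1,[50,-9,10],[0,0,0]],[-1,[50,-9,20],[0,0,0]],[-1,[50,-9,20],[0,0,0]]]' 40; python3 -m creep '[[-1,[40,-6,20],[0,0,0]],[-1,[25,-3,15],[0,0,0]],[-1,[12,0,7],[0,0,0]],[-0.2,[0,0,0],[0,0,0]],[-0.2,[0,0,0],[0,0,0]],[-0.2,[0,0,0],[0,0,0]],[-0.2,[0,0,0],[0,0,0]],[-0.2,[0,0,0],[0,0,0]]]'
python3 - <<'E'
from h import *
im,d,p=cam('wrist'); W=world(d,p)
cv2.imwrite('pics/w1.png',im[:,:,::-1])
m=(W[:,:,2]>.02)&(W[:,:,2]<.028)
n,l,s,c=cv2.connectedComponentsWithStats(m.astype(np.uint8))
for i in range(1,n):
    if s[i,4]>300: 
        q=W[l==i]; print(s[i],q.mean(0).round(4),((q.min(0)+q.max(0))/2).round(4),np.ptp(q,axis=0).round(4))
delta((.6085,-.2895,.021))
E
```

```text
time: 0.9
tool_pos: [0.5302, -0.3325, 0.1955]
orientation: [0.0, 0.982, 0.189, 0.0]
ft_force: [-0.7, -1.1, 1.0]
gripper_width: 0.0854
gripper_force: 0.0
time: 1.7
tool_pos: [0.5962, -0.2978, 0.155]
orientation: [0.001, 0.982, 0.189, 0.0]
ft_force: [0.0, 0.8, 0.3]
gripper_width: 0.0515
gripper_force: 0.0
[ 296  160   45   45 1202] [ 0.6103 -0.2895  0.0248] [ 0.6099 -0.2899  0.0237] [0.0429 0.043  0.0073]
[  87  231   46   40 1165] [ 0.4654 -0.1177  0.0246] [ 0.4642 -0.1172  0.0236] [0.0432 0.0439 0.0071]
t 1.75 pos [ 0.5963 -0.2976  0.1548] w 0.0515 F [ 0.1 -0.  -0.8]
shift tool mm [ 14.2  -3.2 133.8]
[[0.929, 0.371, 0.001], [0.371, -0.929, -0.001], [0.001, 0.001, -1.0]]
rotvec to straight down deg (tool): [ 0.06 -0.03 -0.  ] tool y world angle -68.25
```

View pics/w1.png

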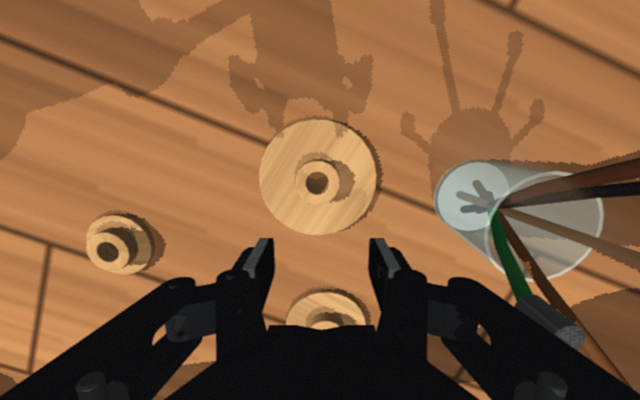

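```bash
python3 - <<'E'
from h import *
im,d,p=load('wrist'); W=world(d,p)
for u,v in [(555,335),(530,290),(560,350),(600,160),(610,240)]: print(W[v,u].round(3))
T=world(*[load('top')[1],load('top')[2]])
for u,v in [(445,148),(470,145),(497,161),(480,192)]: print('top',T[v-2:v+3,u-2:u+3].reshape(-1,3)[T[v-2:v+3,u-2:u+3,2].argmax()].round(3))
delta((.6095,-.2896,.021))
E
```

```text
[ 0.631 -0.353  0.224]
[ 0.624 -0.402  0.162]
[ 0.63 -0.35  0.23]
[ 0.734 -0.55   0.002]
[ 0.666 -0.615  0.001]
top [ 0.405 -0.068  1.23 ]
top [ 0.709 -0.458  0.206]
top [ 0.659 -0.516  0.228]
top [ 0.582 -0.463  0.225]
t 1.75 pos [ 0.5963 -0.2976  0.1548] w 0.0515 F [ 0.1 -0.  -0.8]
shift tool mm [ 15.1  -2.7 133.8]
[[0.929, 0.371, 0.001], [0.371, -0.929, -0.001], [0.001, 0.001, -1.0]]
rotvec to straight down deg (tool): [ 0.06 -0.03 -0.  ] tool y world angle -68.25
```

```bash
python3 -m creep '[[-0.4,[10,-2,10],[0,0,0]],[-0.4,[5,-0.7,20],[0,0,0]],[-0.4,[0,0,20],[0,0,0]],[-0.4,[0,0,15],[0,0,0]],[-0.4,[0,0,10],[0,0,0]],[-0.4,[0,0,5],[0,0,0]],[-0.4,[0,0,0],[0,0,0]],[-0.4,[0,0,0],[0,0,0]]]'
python3 - <<'E'
from h import *
im,d,p=cam('wrist'); W=world(d,p)
cv2.imwrite('pics/w2.png',im[:,:,::-1])
delta((.6095,-.2896,.021))
E
```

```text
time: 2.55
tool_pos: [0.6102, -0.2891, 0.0746]
orientation: [0.0, 0.982, 0.189, 0.0]
ft_force: [0.8, -0.4, 0.4]
gripper_width: 0.06
gripper_force: 0.0
t 2.6 pos [ 0.6103 -0.2891  0.0749] w 0.0598 F [-0.2 -0.4  0.2]
shift tool mm [-1.   0.  53.9]
[[0.928, 0.372, 0.002], [0.372, -0.928, -0.001], [0.001, 0.001, -1.0]]
rotvec to straight down deg (tool): [ 0.08 -0.06  0.  ] tool y world angle -68.18
```

View pics/w2.png

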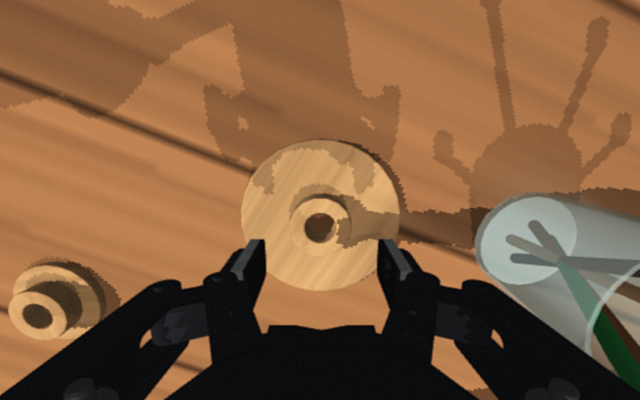

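The bore at (320,228) lies midway between the pads at x≈262 and 380. Nothing is touching, so I carry on down.

```bash
python3 -m creep '[[-0.4,[0,0,12],[0,0,0]],[-0.4,[0,0,15],[0,0,0]],[-0.4,[0,0,12],[0,0,0]],[-0.4,[0,0,8],[0,0,0]],[-0.4,[0,0,5],[0,0,0]],[-0.4,[0,0,0],[0,0,0]],[-0.4,[0,0,0],[0,0,0]],[-0.4,[0,0,0],[0,0,0]]]'; python3 -m creep '[[1,[0,0,0],[0,0,0]],[1,[0,0,0],[0,0,0]],[1,[0,0,0],[0,0,0]],[1,[0,0,0],[0,0,0]],[1,[0,0,0],[0,0,0]],[1,[0,0,0],[0,0,0]],[1,[0,0,-3],[0,0,0]],[1,[0,0,-5],[0,0,0]]]' 50
```

```text
time: 3.4
tool_pos: [0.6101, -0.2891, 0.0226]
orientation: [0.0, 0.982, 0.189, 0.0]
ft_force: [0.2, -0.3, -0.3]
gripper_width: 0.0597
gripper_force: 0.0
time: 4.2
tool_pos: [0.6089, -0.2883, 0.0293]
orientation: [-0.001, 0.982, 0.189, -0.001]
ft_force: [0.5, 0.8, -1.2]
gripper_width: 0.0413
gripper_force: 50.7
```

```bash
python3 -m creep '[[1,[0,0,-15],[0,0,0]],[1,[0,0,-30],[0,0,0]],[1,[0,-10,-30],[0,0,0]],[1,[5,-25,-30],[0,0,0]],[1,[8,-40,-30],[0,0,0]],[1,[8,-48,-20],[0,0,0]],[1,[8,-48,-10],[0,0,0]],[1,[8,-48,-5],[0,0,0]]]'; python3 -m creep '[[1,[8,-48,0],[0,0,0]],[1,[8,-48,0],[0,0,0]],[1,[8,-45,0],[0,0,0]],[1,[8,-35,0],[0,0,0]],[1,[5,-20,0],[0,0,0]],[1,[3,-7,0],[0,0,0]],[1,[0,0,0],[0,0,0]],[1,[0,0,0],[0,0,0]]]'
python3 - <<'E'
from h import *
im,d,p=cam('wrist'); W=world(d,p)
cv2.imwrite('pics/w3.png',im[:,:,::-1])
delta((.6,.1625,.13))
E
```

```text
time: 5.0
tool_pos: [0.5633, -0.0732, 0.2011]
orientation: [0.001, 0.982, 0.189, 0.002]
ft_force: [0.2, 0.2, -0.5]
gripper_width: 0.0414
gripper_force: 50.9
time: 5.8
tool_pos: [0.5253, 0.1278, 0.1989]
orientation: [0.001, 0.982, 0.189, 0.0]
ft_force: [0.1, -0.5, -0.9]
gripper_width: 0.0412
gripper_force: 50.9
t 5.85 pos [0.5253 0.1275 0.1988] w 0.0414 F [-0.3  0.2 -1.7]
shift tool mm [82.4 -4.9 68.8]
[[0.929, 0.371, 0.0], [0.371, -0.929, -0.001], [-0.0, 0.001, -1.0]]
rotvec to straight down deg (tool): [ 0.05  0.01 -0.  ] tool y world angle -68.24
```

View pics/w3.png

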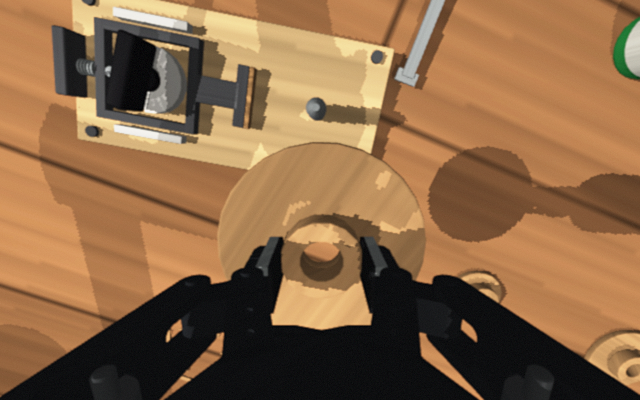

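The neck's bore is at (321,254) with the tier level in the jaws. The arbor tip is at about (316,106), and the knob is at about (140,72) with its notch facing the arbor side.

```bash
python3 - <<'E'
from h import *
im,d,p=load('wrist'); W=world(d,p)
w=W[85:130,295:340].reshape(-1,3)
for lo,hi in [(.03,.05),(.05,.07),(.07,.078),(.078,.086),(.086,.1)]:
    q=w[(w[:,2]>lo)&(w[:,2]<hi)]
    if len(q): print(lo,len(q),q.mean(0).round(4),np.ptp(q,axis=0).round(4))
vv,uu=np.where(W[85:130,295:340,2]>.088); print('tip px',uu.mean()+295,vv.mean()+85,len(uu))
# bore: dark-hole pixels at neck top
n=W[200:300,270:375]; q=n[(n[:,:,2]>.192)&(n[:,:,2]<.208)]
print('neck top',len(q),q.mean(0).round(4),((q.min(0)+q.max(0))/2).round(4),np.ptp(q,axis=0).round(4))
f=W[140:330,215:430]; q=f[(f[:,:,2]>.178)&(f[:,:,2]<.190)]
A=np.c_[q,np.ones(len(q))]; c=np.linalg.lstsq(np.c_[q[:,:2],np.ones(len(q))],q[:,2],rcond=None)[0]; print('flange plane',c,len(q),q.mean(0))
# circle fit on flange outer edge
m=((W[:,:,2]>.175)&(W[:,:,2]<.192)).astype(np.uint8); m[320:]=0
n_,l,s,_=cv2.connectedComponentsWithStats(m); i=1+s[1:,4].argmax()
cs=max(cv2.findContours((l==i).astype(np.uint8),cv2.RETR_EXTERNAL,cv2.CHAIN_APPROX_NONE)[0],key=len)[:,0]
e=np.array([W[v,u] for u,v in cs if v<235])
x=np.linalg.lstsq(np.c_[2*e[:,:2],np.ones(len(e))],(e[:,:2]**2).sum(1),rcond=None)[0]
print('flange circle',x[:2].round(4),np.sqrt(x[2]+x[0]**2+x[1]**2).round(4),len(e))
crop=cv2.resize(im[80:290,250:400],None,fx=3.5,fy=2.85,interpolation=cv2.INTER_CUBIC)
print(pix(p,321,254,.2002))
# knob
k=W[0:140,40:230].reshape(-1,3); q=k[(k[:,2]>.068)&(k[:,2]<.08)]; print('knob',len(q),q.mean(0).round(4),cv2.minAreaRect((q[:,:2]*1000).astype(np.float32)))
E
```

```text
0.03 10 [0.5942 0.158  0.0383] [0.009  0.0115 0.0104]
0.05 11 [0.5941 0.1577 0.062 ] [0.0064 0.0115 0.0198]
0.07 4 [0.5969 0.155  0.0738] [0.0098 0.0066 0.0073]
0.078 163 [0.6006 0.1614 0.0833] [0.0173 0.0175 0.006 ]
0.086 194 [0.6007 0.1613 0.0901] [0.0126 0.0125 0.0082]
tip px 315.96598639455783 107.40816326530611 147
neck top 4748 [0.5273 0.1273 0.2002] [0.5251 0.1296 0.2   ] [0.0438 0.0525 0.0159]
flange plane [-0.00045129  0.00021073  0.18501682] 20365 [0.53980413 0.13231939 0.18480109]
flange circle [0.5445 0.1341] 0.0421 350
[0.5290529  0.12827705 0.2002    ]
knob 1755 [0.5685 0.3261 0.0734] ((567.227294921875, 327.6675109863281), (64.03060150146484, 17.354019165039062), 0.5875006914138794)
```

```bash
cat >> h.py <<'E'
def bore(W,zt,box):
    "fit circle to rim of bore at neck top height zt (as seen by wrist cam) within box u0,v0,u1,v1"
    u0,v0,u1,v1=box; m=(abs(W[v0:v1,u0:u1,2]-zt)<.004).astype(np.uint8)
    cs,h=cv2.findContours(m,cv2.RETR_CCOMP,cv2.CHAIN_APPROX_NONE); best=None
    for c,hh in zip(cs,h[0]):
        if hh[3]>=0 and (best is None or len(c)>len(best)): best=c
    e=np.array([W[v+v0,u+u0] for u,v in best[:,0]])
    x=np.linalg.lstsq(np.c_[2*e[:,:2],np.ones(len(e))],(e[:,:2]**2).sum(1),rcond=None)[0]
    print('bore',x[:2].round(4),'r',np.sqrt(x[2]+x[0]**2+x[1]**2).round(4),len(e), e.min(0).round(4),e.max(0).round(4)); return x[:2]
E
python3 - <<'E'
from h import *
im,d,p=load('wrist'); W=world(d,p)
b=bore(W,.2002,(270,200,375,300))
c=im[215:295,275:370]; cv2.imwrite('pics/b.png',cv2.resize(c,None,fx=6,fy=6)[:,:,::-1])
E
```

```text
bore [0.5255 0.1266] r 0.0111 120 [0.5139 0.1155 0.1962] [0.5371 0.1378 0.201 ]
```

View pics/b.png

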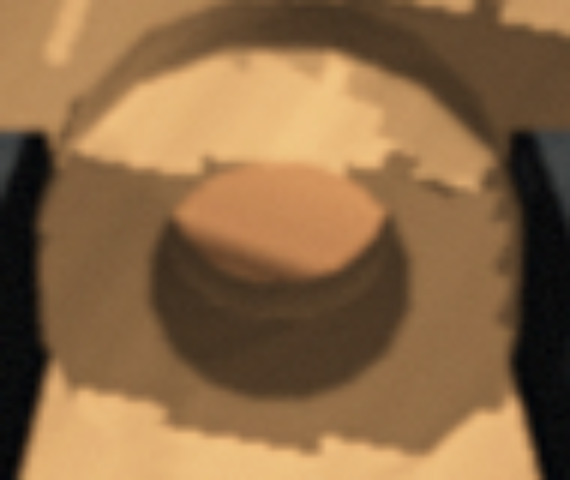

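```bash
python3 -m creep '[[1,[15,-1,5],[0,0,0]],[1,[30,-1.5,15],[0,0,0]],[1,[22,-1,20],[0,0,0]],[1,[10,-1,15],[0,0,0]],[1,[5.8,0,10],[0,0,0]],[1,[0,0,5],[0,0,0]],[1,[0,0,0],[0,0,0]],[1,[0,0,0],[0,0,0]]]'
python3 - <<'E'
from h import *
im,d,p=cam('wrist'); cv2.imwrite('pics/w4.png',im[:,:,::-1])
delta((.6005,.1623,.07))
s=env.state()
bore(world(d,p),s['tool_pos'][2]+.0014,(270,200,375,300))
E
```

```text
time: 6.65
tool_pos: [0.5998, 0.1634, 0.1292]
orientation: [0.0, 0.982, 0.189, 0.0]
ft_force: [-0.7, 0.5, -0.7]
gripper_width: 0.0413
gripper_force: 50.9
t 6.7 pos [0.6    0.1635 0.1296] w 0.0408 F [-0.4  0.  -1.6]
shift tool mm [-0.1  1.2 59.6]
[[0.928, 0.372, 0.001], [0.372, -0.928, 0.0], [0.001, 0.0, -1.0]]
rotvec to straight down deg (tool): [ 0.03 -0.07 -0.  ] tool y world angle -68.19
bore [0.6001 0.1623] r 0.0111 114 [0.5883 0.1511 0.1271] [0.6116 0.1734 0.1321]
```

View pics/w4.png

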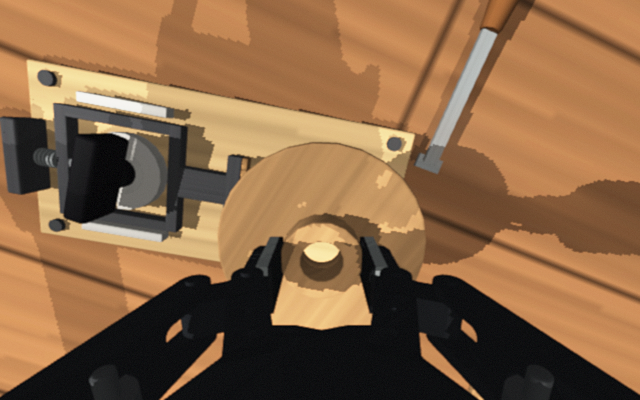

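```bash
python3 -m creep '[[1,[0,1,5],[0,0,0]],[1,[0,0,5],[0,0,0]],[1,[0,0,5],[0,0,0]],[1,[0,0,5],[0,0,0]],[1,[0,0,5],[0,0,0]],[1,[0,0,5],[0,0,0]],[1,[0,0,0],[0,0,0]],[1,[0,0,0],[0,0,0]]]'
python3 - <<'E'
from h import *
im,d,p=cam('wrist'); cv2.imwrite('pics/w5.png',im[:,:,::-1])
s,R=st()
W=world(d,p);bore(W,s['tool_pos'][2]+.0014,(270,200,375,300))
n=W[225:285,295:350].reshape(-1,3); q=n[n[:,2]>s['tool_pos'][2]-.012]; q=q[q[:,2]<s['tool_pos'][2]-.004]; print(len(q),q.mean(0) if len(q) else'')
E
```

```text
time: 7.5
tool_pos: [0.6005, 0.1627, 0.0984]
orientation: [0.0, 0.982, 0.189, -0.0]
ft_force: [0.2, -0.4, -0.7]
gripper_width: 0.0412
gripper_force: 50.9
t 7.55 pos [0.6007 0.1627 0.0987] w 0.041 F [ 0.5  0.5 -1.4]
bore [0.6007 0.1616] r 0.0111 116 [0.5894 0.1505 0.0961] [0.6122 0.1728 0.101 ]
637 [0.59842246 0.16044911 0.09078344]
```

```bash
python3 -m creep '[[1,[0,0,6],[0,0,0]],[1,[0,0,8],[0,0,0]],[1,[0,0,8],[0,0,0]],[1,[0,0,8],[0,0,0]],[1,[0,0,8],[0,0,0]],[1,[0,0,6],[0,0,0]],[1,[0,0,5],[0,0,0]],[1,[0,0,0],[0,0,0]]]'; python3 -m creep '[[1,[0,0,2],[0,0,0]],[1,[0,0,2],[0,0,0]],[1,[0,0,2],[0,0,0]],[1,[0,0,1],[0,0,0]],[1,[0,0,1],[0,0,0]],[1,[0,0,0.5],[0,0,0]],[1,[0,0,0],[0,0,0]],[1,[0,0,0],[0,0,0]]]'
```

```text
time: 8.35
tool_pos: [0.6, 0.1626, 0.0487]
orientation: [0.0, 0.982, 0.189, -0.001]
ft_force: [0.4, -0.1, -1.8]
gripper_width: 0.0411
gripper_force: 50.9
time: 9.15
tool_pos: [0.6006, 0.1627, 0.0412]
orientation: [0.0, 0.982, 0.189, 0.0]
ft_force: [-0.2, 0.8, -1.0]
gripper_width: 0.0415
gripper_force: 50.9
```

```bash
python3 -m creep '[[1,[0,0,0.5],[0,0,0]],[1,[0,0,0.5],[0,0,0]],[1,[0,0,0.3],[0,0,0]],[1,[0,0,0],[0,0,0]],[1,[0,0,0],[0,0,0]],[1,[0,0,0],[0,0,0]],[1,[0,0,0],[0,0,0]],[1,[0,0,0],[0,0,0]]]'; python3 - <<'E'
from h import *
im,d,p=cam('wrist'); s,R=st(); W=world(d,p);bore(W,s['tool_pos'][2]+.0014,(270,200,375,300))
E
```

```text
time: 9.95
tool_pos: [0.6006, 0.1627, 0.0411]
orientation: [0.0, 0.982, 0.189, 0.0]
ft_force: [-2.3, 0.1, 5.8]
gripper_width: 0.0412
gripper_force: 51.7
t 10.0 pos [0.6006 0.1627 0.0411] w 0.0412 F [-2.  -0.6  6.5]
bore [0.6098 0.1659] r 0.0017 16 [0.6079 0.1637 0.0385] [0.6118 0.1682 0.0433]
```

```bash
python3 -m creep '[[-0.2,[0,0,0],[0,0,0]],[-0.4,[0,0,0],[0,0,0]],[-0.4,[0,0,0],[0,0,0]],[-0.4,[0,0,0],[0,0,0]],[-0.4,[0,0,-20],[0,0,0]],[-0.4,[0,0,-40],[0,0,0]],[-0.4,[0,0,-40],[0,0,0]],[-0.4,[-10,13,-20],[0,0,0]]]'; python3 - <<'E'
from h import *
im,d,p=cam('wrist'); cv2.imwrite('pics/w6.png',im[:,:,::-1]); W=world(d,p)
f=W[(abs(W[:,:,2]-.026)<.004)]; f=f[(np.hypot(f[:,0]-.6,f[:,1]-.162)<.065)]; print('flange',len(f),np.median(f[:,2]),f.mean(0))
n=W[(abs(W[:,:,2]-.042)<.004)]; n=n[(np.hypot(n[:,0]-.6,n[:,1]-.162)<.04)]; print('neck',len(n),n.mean(0),(n.min(0)+n.max(0))/2)
delta((.4506,-.3625,.155))
E
```

```text
time: 10.8
tool_pos: [0.5983, 0.1485, 0.1634]
orientation: [-0.0, 0.982, 0.19, 0.003]
ft_force: [0.3, 0.2, -0.5]
gripper_width: 0.06
gripper_force: 0.0
flange 9426 0.027029933930169878 [0.60406431 0.16261254 0.02702685]
neck 1061 [0.60477297 0.16209771 0.04279128] [0.60092197 0.16132805 0.04171318]
t 10.85 pos [0.5983 0.1453 0.1658] w 0.0599 F [ 0.  -1.8  1.5]
shift tool mm [-326.2  416.3   10.2]
[[0.928, 0.372, 0.009], [0.372, -0.928, -0.001], [0.008, 0.004, -1.0]]
rotvec to straight down deg (tool): [ 0.25 -0.44  0.  ] tool y world angle -68.15
```

```bash
python3 -m creep '[[-0.4,[-30,38,-5],[0,0,0]],[-0.4,[-30,39,0],[0,0,0]],[-0.4,[-30,39,0],[0,0,0]],[-0.4,[-30,39,0],[0,0,0]],[-0.4,[-30,39,0],[0,0,0]],[-0.4,[-30,39,0],[0,0,0]],[-0.4,[-30,39,0],[0,0,0]],[-0.4,[-30,39,0],[0,0,0]]]'; python3 -m creep '[[-0.4,[-30,39,5],[0,0,0]],[-0.4,[-28,36,10],[0,0,0]],[-0.4,[-18,20,10],[0,0,0]],[-0.4,[-10,8,10],[0,0,0]],[-0.4,[0,0,10],[0,0,0]],[-0.4,[0,0,10],[0,0,0]],[-0.4,[0,0,0],[0,0,0]],[-0.4,[0,0,0],[0,0,0]]]'
cat >> h.py <<'E'
def neck(W,guess):
    n=W[abs(W[:,:,2]-.0248)<.003]; n=n[np.hypot(*(n[:,:2]-guess).T)<.04]
    print('neck',len(n),n.mean(0).round(4),((n.min(0)+n.max(0))/2).round(4),np.ptp(n,axis=0).round(4)); return (n.min(0)+n.max(0))/2
E
python3 - <<'E'
from h import *
im,d,p=cam('wrist'); W=world(d,p)
n=neck(W,(.4506,-.3625))
s=env.state()
delta((n[0],n[1],.0226))
try:
    m=np.argwhere(abs(W[:,:,2]-.0248)<.003); 
    bore(W,.0248,(250,100,400,330))
except Exception as e: print(e)
E
```

```text
time: 11.65
tool_pos: [0.4879, -0.2325, 0.1643]
orientation: [-0.0, 0.982, 0.189, -0.0]
ft_force: [0.9, -0.2, 0.5]
gripper_width: 0.0597
gripper_force: 0.0
time: 12.45
tool_pos: [0.4478, -0.3571, 0.1097]
orientation: [-0.0, 0.982, 0.19, -0.0]
ft_force: [-0.3, -0.7, 0.4]
gripper_width: 0.0598
gripper_force: 0.0
neck 1612 [ 0.4507 -0.3627  0.0248] [ 0.4498 -0.363   0.0245] [0.043  0.0431 0.0053]
t 12.5 pos [ 0.4481 -0.3575  0.1102] w 0.0599 F [-0.2 -0.1  0.3]
shift tool mm [-0.5  5.7 87.6]
[[0.928, 0.373, 0.001], [0.373, -0.928, -0.0], [0.0, 0.0, -1.0]]
rotvec to straight down deg (tool): [ 0.02 -0.02  0.  ] tool y world angle -68.08
bore [ 0.45   -0.3629] r 0.0111 75 [ 0.4389 -0.3741  0.021 ] [ 0.4617 -0.3513  0.0257]
```

```bash
python3 -m creep '[[-0.4,[0,3,10],[0,0,0]],[-0.4,[0,2,20],[0,0,0]],[-0.4,[0,0,22],[0,0,0]],[-0.4,[0,0,18],[0,0,0]],[-0.4,[0,0,10],[0,0,0]],[-0.4,[0,0,5],[0,0,0]],[-0.4,[0,0,2],[0,0,0]],[-0.4,[0,0,0],[0,0,0]]]'; python3 -m creep '[[1,[0,0,0],[0,0,0]],[1,[0,0,0],[0,0,0]],[1,[0,0,0],[0,0,0]],[1,[0,0,0],[0,0,0]],[1,[0,0,0],[0,0,0]],[1,[0,0,-5],[0,0,0]],[1,[0,0,-20],[0,0,0]],[1,[0,0,-35],[0,0,0]]]' 50; python3 - <<'E'
from h import *
delta((.52,.1305,.205))
E
```

```text
time: 13.3
tool_pos: [0.4495, -0.3635, 0.0232]
orientation: [0.0, 0.982, 0.189, 0.0]
ft_force: [-0.5, 0.9, 1.1]
gripper_width: 0.0602
gripper_force: 0.0
time: 14.1
tool_pos: [0.4477, -0.3618, 0.0815]
orientation: [-0.002, 0.982, 0.189, -0.002]
ft_force: [0.2, 0.5, -0.8]
gripper_width: 0.0416
gripper_force: 50.7
t 14.1 pos [ 0.4477 -0.3618  0.0815] w 0.0416 F [ 0.2  0.5 -0.8]
shift tool mm [ 249.8 -430.8 -121.8]
[[0.928, 0.372, -0.004], [0.372, -0.928, 0.004], [-0.002, -0.005, -1.0]]
rotvec to straight down deg (tool): [-0.29  0.13 -0.  ] tool y world angle -68.18
```

```bash
python3 -m creep '[[1,[20,-25,-25],[0,0,0]],[1,[30,-38,-25],[0,0,0]],[1,[30,-38,-10],[0,0,0]],[1,[30,-39,-5],[0,0,0]],[1,[30,-39,0],[0,0,0]],[1,[30,-39,0],[0,0,0]],[1,[30,-39,0],[0,0,0]],[1,[30,-39,0],[0,0,0]]]'; python3 -m creep '[[1,[30,-39,0],[0,0,0]],[1,[30,-38,0],[0,0,0]],[1,[22,-28,5],[0,0,0]],[1,[12,-15,10],[0,0,0]],[1,[6,-9,10],[0,0,0]],[1,[0,0,5],[0,0,0]],[1,[0,0,0],[0,0,0]],[1,[0,0,0],[0,0,0]]]'; python3 - <<'E'
from h import *
im,d,p=cam('wrist'); s=env.state()
bore(world(d,p),s['tool_pos'][2]+.0012,(270,200,375,300))
delta((.6006,.1627,.1))
E
```

```text
time: 14.9
tool_pos: [0.5518, -0.0048, 0.1462]
orientation: [0.0, 0.982, 0.189, 0.0]
ft_force: [0.2, -0.8, -0.6]
gripper_width: 0.0411
gripper_force: 50.7
time: 15.7
tool_pos: [0.5962, 0.1491, 0.116]
orientation: [-0.0, 0.982, 0.189, -0.0]
ft_force: [-0.7, 1.5, 3.0]
gripper_width: 0.0416
gripper_force: 51.0
bore [0.5973 0.1483] r 0.0111 114 [0.586  0.1372 0.1133] [0.6089 0.1595 0.1177]
t 15.75 pos [0.5963 0.149  0.116 ] w 0.0413 F [-0.7  0.8  2.5]
shift tool mm [  9.1 -11.1  16. ]
[[0.929, 0.37, 0.0], [0.37, -0.929, 0.0], [0.0, -0.0, -1.0]]
rotvec to straight down deg (tool): [-0. -0. -0.] tool y world angle -68.27
```

```bash
python3 -m creep '[[1,[0,0,-8],[0,0,0]],[1,[0,0,-4],[0,0,0]],[1,[4,-5,0],[0,0,0]],[1,[4,-6,0],[0,0,0]],[1,[0,0,0],[0,0,0]],[1,[0,0,0],[0,0,0]],[1,[0,0,0],[0,0,0]],[1,[0,0,0],[0,0,0]]]'; python3 - <<'E'
from h import *
im,d,p=cam('wrist'); s,R=st()
b=bore(world(d,p),s['tool_pos'][2]+.0012,(270,200,375,300))
print(R.inv().apply([.6007-b[0],.1616-b[1],0])*1000)
W=world(d,p); n=W[200:300,270:375]; q=n[abs(n[:,:,2]-s['tool_pos'][2])<.006]; print('necktop',np.median(q[:,2]),len(q))
c=np.linalg.lstsq(np.c_[q[:,:2],np.ones(len(q))],q[:,2],rcond=None)[0]; print(c)
E
```

```text
time: 16.55
tool_pos: [0.5996, 0.1633, 0.1276]
orientation: [0.0, 0.982, 0.189, -0.0]
ft_force: [0.3, -0.4, -0.7]
gripper_width: 0.0413
gripper_force: 50.7
t 16.6 pos [0.5997 0.1633 0.1276] w 0.0416 F [ 0.3 -0.1 -0.4]
bore [0.6007 0.1625] r 0.0111 115 [0.5893 0.1513 0.1249] [0.6122 0.1737 0.1291]
[-3.84089117e-01  8.35924407e-01  2.35444026e-04]
necktop 0.12808164221619295 4448
[-0.0102435  -0.00191742  0.13431796]
```

```bash
python3 -m creep '[[1,[-0.4,0.8,5],[0,0,0]],[1,[0,0,5],[0,0,0]],[1,[0,0,5],[0,0,0]],[1,[0,0,5],[0,0,0]],[1,[0,0,5],[0,0,0]],[1,[0,0,3],[0,0,0]],[1,[0,0,0],[0,0,0]],[1,[0,0,0],[0,0,0]]]'; python3 - <<'E'
from h import *
im,d,p=cam('wrist'); s,R=st()
b=bore(world(d,p),s['tool_pos'][2]+.0005,(270,200,375,300))
E
```

```text
time: 17.4
tool_pos: [0.5998, 0.1625, 0.0997]
orientation: [0.0, 0.982, 0.189, 0.0]
ft_force: [-0.7, 0.6, -0.4]
gripper_width: 0.0414
gripper_force: 50.7
t 17.45 pos [0.5999 0.1625 0.0999] w 0.0417 F [ 1.5 -0.8 -0.3]
bore [0.6009 0.1617] r 0.0111 118 [0.5894 0.1506 0.0964] [0.6124 0.1729 0.1009]
```

Threaded with no side force. Next is the slow descent, about 34 mm to the seat.

```bash
python3 -m creep '[[1,[0,0,5],[0,0,0]],[1,[0,0,6],[0,0,0]],[1,[0,0,6],[0,0,0]],[1,[0,0,5],[0,0,0]],[1,[0,0,4],[0,0,0]],[1,[0,0,2],[0,0,0]],[1,[0,0,2],[0,0,0]],[1,[0,0,0],[0,0,0]]]'; python3 -m creep '[[1,[0,0,1],[0,0,0]],[1,[0,0,0.7],[0,0,0]],[1,[0,0,0.7],[0,0,0]],[1,[0,0,0.5],[0,0,0]],[1,[0,0,0],[0,0,0]],[1,[0,0,0],[0,0,0]],[1,[0,0,0],[0,0,0]],[1,[0,0,0],[0,0,0]]]'
```

```text
time: 18.25
tool_pos: [0.5996, 0.1624, 0.0695]
orientation: [0.0, 0.982, 0.189, -0.0]
ft_force: [-0.4, 0.2, 0.3]
gripper_width: 0.0413
gripper_force: 50.7
time: 19.05
tool_pos: [0.5997, 0.1625, 0.0669]
orientation: [0.0, 0.982, 0.189, 0.0]
ft_force: [-0.3, -1.1, 0.8]
gripper_width: 0.0412
gripper_force: 50.7
```

```bash
python3 -m creep '[[1,[0,0,0.7],[0,0,0]],[1,[0,0,0.5],[0,0,0]],[1,[0,0,0.5],[0,0,0]],[1,[0,0,0.3],[0,0,0]],[1,[0,0,0],[0,0,0]],[1,[0,0,0],[0,0,0]],[1,[0,0,0],[0,0,0]],[1,[0,0,0],[0,0,0]]]'
```

```text
time: 19.85
tool_pos: [0.5998, 0.1625, 0.0662]
orientation: [0.0, 0.982, 0.189, 0.0]
ft_force: [-2.0, -0.9, 7.4]
gripper_width: 0.0415
gripper_force: 51.5
```

```bash
python3 -m creep '[[-0.2,[0,0,0],[0,0,0]],[-0.4,[0,0,0],[0,0,0]],[-0.4,[0,0,0],[0,0,0]],[-0.4,[0,0,0],[0,0,0]],[-0.4,[0,0,-15],[0,0,0]],[-0.4,[0,0,-30],[0,0,0]],[-0.4,[0,0,-35],[0,0,0]],[-0.4,[-15,13,-5],[0,0,0]]]'; python3 -m creep '[[-0.4,[-33,30,0],[0,0,0]],[-0.4,[-37,34,0],[0,0,0]],[-0.4,[-37,34,0],[0,0,0]],[-0.4,[-37,34,0],[0,0,0]],[-0.4,[-32,29,10],[0,0,0]],[-0.4,[-24,22,15],[0,0,0]],[-0.4,[-12,10,10],[0,0,0]],[-0.4,[0,0,0],[0,0,0]]]'
python3 - <<'E'
from h import *
im,d,p=cam('wrist'); W=world(d,p)
n=neck(W,(.4645,-.1175)); s=env.state()
delta((n[0],n[1],.0226))
bore(W,.0248,(200,80,450,330))
E
```

```text
time: 20.65
tool_pos: [0.5945, 0.1465, 0.1541]
orientation: [-0.0, 0.982, 0.19, 0.005]
ft_force: [-0.1, -0.7, 0.3]
gripper_width: 0.0596
gripper_force: 0.0
time: 21.45
tool_pos: [0.4629, -0.1137, 0.1132]
orientation: [-0.001, 0.982, 0.188, -0.002]
ft_force: [-0.4, 0.1, 0.6]
gripper_width: 0.0602
gripper_force: 0.0
neck 1550 [ 0.4645 -0.116   0.0248] [ 0.4638 -0.1164  0.0246] [0.0433 0.0432 0.0053]
t 21.5 pos [ 0.4643 -0.1129  0.114 ] w 0.0598 F [0.8 0.6 0.2]
shift tool mm [-1.7  3.2 91.4]
[[0.929, 0.369, -0.002], [0.369, -0.929, 0.001], [-0.002, -0.002, -1.0]]
rotvec to straight down deg (tool): [-0.11  0.1  -0.  ] tool y world angle -68.33
bore [ 0.4639 -0.1162] r 0.0113 75 [ 0.4525 -0.1275  0.0208] [ 0.4754 -0.1047  0.0258]
```

```bash
python3 -m creep '[[-0.4,[-1,1.5,10],[0,0,0]],[-0.4,[-0.5,1,20],[0,0,0]],[-0.4,[0,0,24],[0,0,0]],[-0.4,[0,0,20],[0,0,0]],[-0.4,[0,0,10],[0,0,0]],[-0.4,[0,0,5],[0,0,0]],[-0.4,[0,0,2],[0,0,0]],[-0.4,[0,0,0],[0,0,0]]]'; python3 -m creep '[[1,[0,0,0],[0,0,0]],[1,[0,0,0],[0,0,0]],[1,[0,0,0],[0,0,0]],[1,[0,0,0],[0,0,0]],[1,[0,0,0],[0,0,0]],[1,[0,0,-5],[0,0,0]],[1,[0,0,-20],[0,0,0]],[1,[0,0,-35],[0,0,0]]]' 50; python3 - <<'E'
from h import *
delta((.600,.1627,.15))
E
```

```text
time: 22.3
tool_pos: [0.466, -0.1153, 0.0242]
orientation: [0.0, 0.982, 0.189, 0.0]
ft_force: [0.1, 0.2, -0.3]
gripper_width: 0.0594
gripper_force: 0.0
time: 23.1
tool_pos: [0.4637, -0.1148, 0.0833]
orientation: [-0.001, 0.982, 0.189, -0.002]
ft_force: [-0.3, -0.3, -0.8]
gripper_width: 0.0414
gripper_force: 50.7
t 23.1 pos [ 0.4637 -0.1148  0.0833] w 0.0414 F [-0.3 -0.3 -0.8]
shift tool mm [ 229.4 -207.2  -66.8]
[[0.928, 0.371, -0.004], [0.371, -0.928, 0.002], [-0.003, -0.003, -1.0]]
rotvec to straight down deg (tool): [-0.19  0.2  -0.  ] tool y world angle -68.19
```

```bash
python3 -m creep '[[1,[0,0,-30],[0,0,0]],[1,[15,-14,-30],[0,0,0]],[1,[33,-30,-10],[0,0,0]],[1,[38,-34,0],[0,0,0]],[1,[38,-34,0],[0,0,0]],[1,[38,-34,0],[0,0,0]],[1,[34,-31,0],[0,0,0]],[1,[22,-20,0],[0,0,0]]]'; python3 -m creep '[[1,[11,-10,0],[0,0,0]],[1,[0,0,0],[0,0,0]],[1,[0,0,0],[0,0,0]],[1,[0,0,0],[0,0,0]],[1,[0,0,0],[0,0,0]],[1,[0,0,0],[0,0,0]],[1,[0,0,0],[0,0,0]],[1,[0,0,0],[0,0,0]]]'; cat > hold.py <<'E'
from h import *
im,d,p=cam('wrist'); s,R=st(); W=world(d,p)
n=W[200:300,270:375]; q=n[abs(n[:,:,2]-s['tool_pos'][2])<.006]; z=np.median(q[:,2]); print('necktop-tcp',z-s['tool_pos'][2])
b=bore(W,z,(270,200,375,300)); print('to go',(R.inv().apply([.6008-b[0],.1616-b[1],0])*1000).round(1))
E
python3 hold.py
```

```text
time: 23.9
tool_pos: [0.5944, 0.1491, 0.1544]
orientation: [-0.0, 0.982, 0.19, 0.001]
ft_force: [-0.4, -0.6, -1.0]
gripper_width: 0.041
gripper_force: 50.7
time: 24.7
tool_pos: [0.5997, 0.1589, 0.154]
orientation: [0.0, 0.982, 0.189, 0.0]
ft_force: [0.7, 1.1, -0.6]
gripper_width: 0.0417
gripper_force: 50.7
t 24.75 pos [0.5997 0.1591 0.1539] w 0.0411 F [ 0.3  0.5 -0.7]
necktop-tcp -0.00034370449326434627
bore [0.5981 0.157 ] r 0.0111 114 [0.5865 0.1459 0.1496] [0.6094 0.1681 0.154 ]
to go [ 4.3 -3.3 -0. ]
```

```bash
python3 -m creep '[[1,[4.3,-3.3,5],[0,0,0]],[1,[0,0,10],[0,0,0]],[1,[0,0,10],[0,0,0]],[1,[0,0,5],[0,0,0]],[1,[0,0,2],[0,0,0]],[1,[0,0,0],[0,0,0]],[1,[0,0,0],[0,0,0]],[1,[0,0,0],[0,0,0]]]'; python3 hold.py
```

```text
time: 25.55
tool_pos: [0.6028, 0.164, 0.1223]
orientation: [0.0, 0.982, 0.189, 0.0]
ft_force: [-0.0, 0.6, -0.5]
gripper_width: 0.0412
gripper_force: 50.7
t 25.6 pos [0.6028 0.164  0.1223] w 0.0409 F [-0.  -0.  -0.3]
necktop-tcp -0.00041038463744048903
bore [0.6012 0.162 ] r 0.0111 113 [0.5895 0.1508 0.118 ] [0.6128 0.1732 0.1227]
to go [-0.5  0.2 -0. ]
```

```bash
python3 -m creep '[[1,[-0.5,0.2,3],[0,0,0]],[1,[0,0,4],[0,0,0]],[1,[0,0,4],[0,0,0]],[1,[0,0,4],[0,0,0]],[1,[0,0,4],[0,0,0]],[1,[0,0,3],[0,0,0]],[1,[0,0,2],[0,0,0]],[1,[0,0,0],[0,0,0]]]'; python3 -m creep '[[1,[0,0,2],[0,0,0]],[1,[0,0,1.5],[0,0,0]],[1,[0,0,1],[0,0,0]],[1,[0,0,0.7],[0,0,0]],[1,[0,0,0.5],[0,0,0]],[1,[0,0,0],[0,0,0]],[1,[0,0,0],[0,0,0]],[1,[0,0,0],[0,0,0]]]'
```

```text
time: 26.4
tool_pos: [0.6019, 0.1635, 0.0974]
orientation: [0.0, 0.982, 0.189, -0.0]
ft_force: [0.2, -0.5, -0.7]
gripper_width: 0.0416
gripper_force: 50.7
time: 27.2
tool_pos: [0.6021, 0.1636, 0.0922]
orientation: [0.0, 0.982, 0.189, 0.0]
ft_force: [-0.2, 0.2, -0.0]
gripper_width: 0.0415
gripper_force: 50.7
```

```bash
python3 -m creep '[[1,[0,0,0.6],[0,0,0]],[1,[0,0,0.5],[0,0,0]],[1,[0,0,0.5],[0,0,0]],[1,[0,0,0.4],[0,0,0]],[1,[0,0,0],[0,0,0]],[1,[0,0,0],[0,0,0]],[1,[0,0,0],[0,0,0]],[1,[0,0,0],[0,0,0]]]'
```

```text
time: 28.0
tool_pos: [0.6021, 0.1636, 0.0912]
orientation: [0.0, 0.982, 0.189, 0.0]
ft_force: [-1.5, 0.1, 5.0]
gripper_width: 0.0409
gripper_force: 51.3
```

```bash
python3 -m creep '[[-0.2,[0,0,0],[0,0,0]],[-0.4,[0,0,0],[0,0,0]],[-0.4,[0,0,0],[0,0,0]],[-0.4,[0,0,0],[0,0,0]],[-0.4,[0,0,-15],[0,0,0]],[-0.4,[0,0,-30],[0,0,0]],[-0.4,[0,0,-25],[0,0,0]],[-0.4,[-10,0,-5],[0,0,0]]]'; python3 - <<'E'
from h import *
s,R=st(); print(np.round(s['joint_positions'],3))
im,d,p=cam('wrist'); W=world(d,p)
delta((.5676,.328,.12))
w=W.reshape(-1,3); w=w[np.hypot(w[:,0]-.5676,w[:,1]-.328)<.09]
q=w[(w[:,2]>.066)&(w[:,2]<.085)]; 
if len(q): print('knob',len(q),q.mean(0),cv2.minAreaRect((q[:,:2]*1000).astype(np.float32)))
print(np.histogram(w[:,2],bins=np.arange(.01,.1,.005)))
w=W.reshape(-1,3); w=w[np.hypot(w[:,0]-.6007,w[:,1]-.1614)<.065]; print(np.histogram(w[:,2],bins=np.arange(.01,.11,.004)))
E
```

```text
time: 28.8
tool_pos: [0.5956, 0.1604, 0.1681]
orientation: [0.0, 0.982, 0.189, 0.004]
ft_force: [0.1, 0.2, 0.5]
gripper_width: 0.0598
gripper_force: 0.0
t 28.8 pos [0.5956 0.1604 0.1681] w 0.0598 F [0.1 0.2 0.5]
[0.15  0.382 1.535 0.    1.218 1.34 ]
t 28.85 pos [0.5921 0.1594 0.1673] w 0.0599 F [-2.6  0.3 -0.2]
shift tool mm [  39.9 -165.6   47.2]
[[0.928, 0.372, 0.002], [0.372, -0.928, -0.0], [0.002, 0.001, -1.0]]
rotvec to straight down deg (tool): [ 0.05 -0.1   0.  ] tool y world angle -68.17
knob 1842 [0.56969329 0.3259306  0.07300392] ((567.9616088867188, 327.59844970703125), (63.23850631713867, 16.7554874420166), 1.4257453680038452)
(array([   0, 8533, 2192, 1103, 7930,  398,  806,  743,  240,  248,  274,
        279, 1479,  145,    0,    0,    0]), array([0.01 , 0.015, 0.02 , 0.025, 0.03 , 0.035, 0.04 , 0.045, 0.05 ,
       0.055, 0.06 , 0.065, 0.07 , 0.075, 0.08 , 0.085, 0.09 , 0.095]))
(array([   0,   96, 1363,  284, 2498,    0,    0,    0,    3,  250, 2536,
          2,    6,    8,   18,  289, 2540,  103,  201,  386, 1581,    0,
          0,    0]), array([0.01 , 0.014, 0.018, 0.022, 0.026, 0.03 , 0.034, 0.038, 0.042,
       0.046, 0.05 , 0.054, 0.058, 0.062, 0.066, 0.07 , 0.074, 0.078,
       0.082, 0.086, 0.09 , 0.094, 0.098, 0.102, 0.106]))
```

```bash
python3 -m creep '[[-0.4,[8,-30,0],[0,0,0]],[-0.4,[11,-45,5],[0,0,0]],[-0.4,[11,-45,10],[0,0,0]],[-0.4,[7,-30,10],[0,0,0]],[0.2,[4,-16,0],[0,0,-8.5]],[0.2,[0,0,0],[0,0,-8.5]],[0.2,[0,0,0],[0,0,-8.5]],[0.2,[0,0,0],[0,0,-8.5]]]'; python3 -m creep '[[0.2,[0,0,0],[0,0,-8.5]],[0.2,[0,0,0],[0,0,-8.5]],[0.2,[0,0,0],[0,0,-8.5]],[0.2,[0,0,0],[0,0,-8.5]],[0.2,[0,0,0],[0,0,-8.5]],[0.2,[0,0,0],[0,0,-8.5]],[0.2,[0,0,0],[0,0,-8.5]],[0.2,[0,0,0],[0,0,-8.5]]]';  python3 -m creep '[[0.2,[0,0,0],[0,0,-8.5]],[0.2,[0,0,0],[0,0,-8.5]],[0.2,[0,0,0],[0,0,-8.5]],[0.2,[0,0,0],[0,0,-8.5]],[0.2,[0,0,0],[0,0,-8.5]],[0.2,[0,0,0],[0,0,-8.5]],[0.2,[0,0,0],[0,0,-5]],[0.2,[0,0,0],[0,0,0]]]'; python3 - <<'E'
from h import *
im,d,p=cam('wrist'); W=world(d,p); cv2.imwrite('pics/k.png',im[:,:,::-1])
s=env.state(); print(np.round(s['joint_positions'],3))
delta((.568,.3287,.054))
w=W.reshape(-1,3); w=w[np.hypot(w[:,0]-.5676,w[:,1]-.328)<.06]
q=w[(w[:,2]>.066)&(w[:,2]<.08)]
print('knob',len(q),q.mean(0),cv2.minAreaRect((q[:,:2]*1000).astype(np.float32)))
E
```

```text
time: 29.65
tool_pos: [0.5675, 0.3288, 0.138]
orientation: [-0.0, 0.882, 0.471, -0.002]
ft_force: [-0.2, 0.7, 0.1]
gripper_width: 0.0342
gripper_force: 0.0
time: 30.45
tool_pos: [0.5677, 0.3284, 0.1382]
orientation: [-0.001, 0.468, 0.884, -0.002]
ft_force: [0.6, 0.2, 0.3]
gripper_width: 0.0338
gripper_force: 0.0
time: 31.25
tool_pos: [0.5678, 0.3285, 0.1383]
orientation: [-0.002, 0.002, 1.0, -0.001]
ft_force: [-0.0, -0.3, -0.1]
gripper_width: 0.034
gripper_force: 0.0
[ 0.419  0.465  1.473 -0.     1.207 -1.147]
t 31.3 pos [0.568  0.3286 0.1386] w 0.034 F [-0.1 -0.1 -0.9]
shift tool mm [-0.2  0.2 84.6]
[[-1.0, 0.005, -0.003], [0.005, 1.0, -0.001], [0.003, -0.001, -1.0]]
rotvec to straight down deg (tool): [-0.07 -0.15  0.  ] tool y world angle 89.71
knob 1735 [0.56508497 0.32888742 0.07362945] ((566.8077392578125, 328.73297119140625), (63.05222702026367, 15.819418907165527), 0.4068869948387146)
```

View pics/k.png

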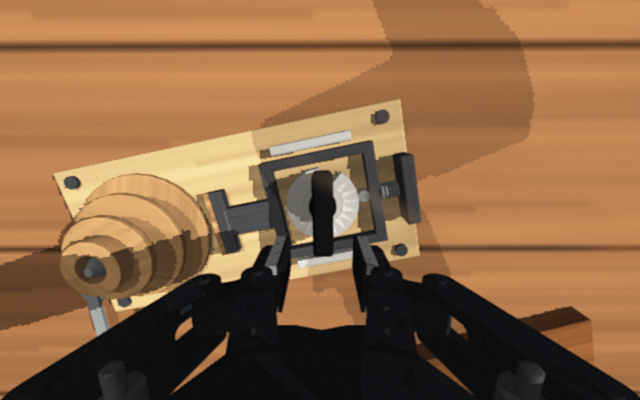

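The view shows the stack complete on the left. The knob bar at (322,213) lies along the tool's x between the jaws, and the pin is at (364,195). I descend onto the bar.

```bash
python3 -m creep '[[0.2,[0,0,10],[0,0,0]],[0.2,[0,0,20],[0,0,0]],[0.2,[0,0,20],[0,0,0]],[0.2,[0,0,15],[0,0,0]],[0.2,[0,0,10],[0,0,0]],[0.2,[0,0,6],[0,0,0]],[0.2,[0,0,2],[0,0,0]],[0.2,[0,0,0],[0,0,0]]]'; python3 -m creep '[[1,[0,0,0],[0,0,0]],[1,[0,0,0],[0,0,0]],[1,[0,0,0],[0,0,0]],[1,[0,0,0],[0,0,0]],[1,[0,0,0],[0,0,0]],[1,[0,0,0],[0,0,4]],[1,[0,0,0],[0,0,4]],[1,[0,0,0],[0,0,0]]]' 60; python3 - <<'E'
from h import *
print(env.state()['wrist_torque'])
E
```

```text
time: 32.1
tool_pos: [0.5693, 0.3293, 0.0572]
orientation: [0.0, 0.002, 1.0, 0.0]
ft_force: [0.9, -0.6, 0.0]
gripper_width: 0.0339
gripper_force: 0.0
time: 32.9
tool_pos: [0.5697, 0.3289, 0.0581]
orientation: [0.001, 0.072, 0.997, -0.0]
ft_force: [-0.5, -2.2, 5.7]
gripper_width: 0.0152
gripper_force: 59.8
[-0.34747474  0.01570016 -0.17007184]
```

```bash
python3 -m creep '[[1,[0,0,0],[0,0,6]],[1,[0,0,0],[0,0,8]],[1,[0,0,0],[0,0,8]],[1,[0,0,0],[0,0,8]],[1,[0,0,0],[0,0,8]],[1,[0,0,0],[0,0,6]],[1,[0,0,0],[0,0,4]],[1,[0,0,0],[0,0,0]]]'; python3 - <<'E'
from h import *
s,R=st(); print(s['wrist_torque'],np.degrees(np.arctan2(*R.as_matrix()[1::-1,0])))
im,d,p=cam('wrist'); W=world(d,p); cv2.imwrite('pics/k2.png',im[:,:,::-1])
E
```

```text
time: 33.7
tool_pos: [0.5685, 0.3269, 0.0581]
orientation: [0.0, 0.471, 0.882, -0.002]
ft_force: [-1.8, -7.0, 9.2]
gripper_width: 0.0152
gripper_force: 60.2
t 33.7 pos [0.5685 0.3269 0.0581] w 0.0152 F [-1.8 -7.   9.2]
[-1.07629208  0.28363146 -0.47681247] 123.74172555409335
```

```bash
python3 -m creep '[[1,[0,0,0],[0,0,4]],[1,[0,0,0],[0,0,4]],[1,[0,0,0],[0,0,3]],[1,[0,0,0],[0,0,0]],[1,[0,0,0],[0,0,0]],[1,[0,0,0],[0,0,0]],[1,[0,0,0],[0,0,0]],[1,[0,0,0],[0,0,0]]]'; python3 - <<'E'
from h import *
s,R=st(); print(s['wrist_torque'],np.degrees(np.arctan2(*R.as_matrix()[1::-1,0])))
im,d,p=cam('scene'); im0=cv2.imread('pics/scene.png')
a=cv2.resize(im[110:200,320:430],None,fx=5,fy=5)[:,:,::-1]
cv2.imwrite('pics/s2.png',a)
E
```

```text
time: 34.55
tool_pos: [0.568, 0.3267, 0.058]
orientation: [0.0, 0.553, 0.833, -0.003]
ft_force: [-3.1, -6.8, 9.8]
gripper_width: 0.0148
gripper_force: 60.4
t 34.55 pos [0.568  0.3267 0.058 ] w 0.0148 F [-3.1 -6.8  9.8]
[-1.08695463  0.37018928 -0.07190058] 112.87417098959979
```

View pics/s2.png

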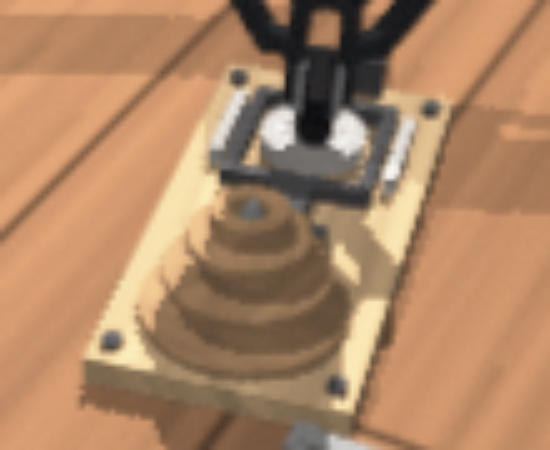

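```bash
python3 -m creep '[[0.2,[0,0,0],[0,0,0]],[0.2,[0,0,0],[0,0,0]],[0.2,[0,0,0],[0,0,0]],[0.2,[0,0,-15],[0,0,0]],[0.2,[0,0,-30],[0,0,0]],[0.2,[0,0,-40],[0,0,0]],[0.2,[0,0,-20],[0,0,0]],[0.2,[0,0,0],[0,0,0]]]'; python3 - <<'E'
from h import *
st()
jy=np.array([-.195,.981]);jx=np.array([.981,.195]);A=np.array([.6007,.1614])
for n in ('top','wrist'):
    im0,d0,p0=load('top') if n=='top' else (None,)*3
    for tag,(d,p) in ([('old',(d0,p0))] if n=='top' else [])+[('new',cam(n)[1:])]:
        W=world(d,p).reshape(-1,3); r=W[:,:2]-A; x=r@jx; y=r@jy
        m=(abs(x)<.02)&(y>.02)&(y<.26)
        print(n,tag); bins=np.arange(.04,.26,.004 if n=='top' else .002)
        k=np.digitize(y,bins)
        print([(round(bins[i-1]*1e3),round(float(np.median(W[m&(k==i),2]))*1e3)) for i in range(1,len(bins)) if (m&(k==i)).sum()>1])
E
```

```text
time: 35.4
tool_pos: [0.5713, 0.3305, 0.1659]
orientation: [0.002, 0.553, 0.833, 0.003]
ft_force: [0.6, 0.6, -0.4]
gripper_width: 0.0342
gripper_force: 0.0
t 35.4 pos [0.5713 0.3305 0.1659] w 0.0342 F [ 0.6  0.6 -0.4]
top old
[(40, 18), (44, 18), (48, 19), (52, 18), (56, 19), (60, 16), (64, 19), (68, 31), (72, 31), (76, 30), (80, 30), (84, 30), (88, 30), (92, 31), (96, 31), (100, 27), (104, 30), (108, 31), (112, 31), (116, 29), (120, 29), (124, 31), (128, 31), (132, 21), (136, 21), (140, 30), (144, 32), (148, 32), (152, 30), (156, 36), (160, 56), (164, 72), (168, 73), (172, 74), (176, 72), (180, 72), (192, 31), (196, 31), (200, 29), (204, 23), (208, 20), (212, 29), (216, 31), (220, 30), (224, 25), (228, 21), (232, 21), (236, 30), (240, 42), (244, 44), (248, 42)]
top new
[(40, 50), (44, 28), (48, 26), (52, 27), (56, 26), (60, 30), (64, 31), (68, 31), (72, 30), (76, 29), (80, 29), (84, 29), (88, 30), (92, 30), (96, 29), (100, 520), (104, 531), (108, 546), (112, 554), (116, 556), (120, 558), (124, 559), (128, 551), (132, 360), (136, 383), (140, 403), (144, 555), (148, 552), (152, 554), 
[... 727 characters left out ...]
32, 19), (134, 19), (136, 19), (138, 26), (140, 73), (142, 73), (144, 33), (146, 72), (148, 72), (150, 33), (152, 72), (154, 73), (156, 74), (158, 74), (160, 74), (162, 75), (164, 74), (166, 75), (168, 74), (170, 74), (172, 161), (174, 160), (176, 182), (178, 237), (180, 241), (182, 236), (184, 243), (186, 252), (188, 236), (190, 246), (192, 252), (194, 73), (196, 33), (198, 32), (200, 33), (202, 33), (204, 32), (206, 32), (208, 32), (210, 32), (212, 31), (214, 20), (216, 20), (218, 19), (220, 19), (222, 19), (224, 20), (226, 19), (228, 19), (230, 19), (232, 19), (234, 296), (236, 19), (238, 20), (240, 45), (242, 45), (244, 45), (246, 45), (248, 45), (250, 44), (252, 17), (254, 1), (256, 1)]
```

The cork face has moved from 68 mm to about 60 mm from the arbor axis. The shoe has dropped onto the rim and the gripper is clear.

```bash
python3 -c "
from workcell import env
print(env.finish_job())"
```

```text
the job is handed in; nothing more can be done
None
```

The job is handed in, verdict not returned: all three tiers were lowered gently onto the arbor in order, the shoe measured about 8 mm dropped and clamping the large tier, and the gripper was clear at about 35 s.

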